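# Feed a vial into the label reader with the paddle

### The job

Take the green paddle out of its lipped holder and, with its blade, gently roll the amber vial along its lane and in under the clear guard until it meets the orange carriage, then press vial and carriage fully home against the end stop with a light push of about 6 N held for half a second. Put the paddle back in its holder as it stood. The vial is glass: never put more than 20 N on it, never touch it with the gripper or lift it, keep arm and paddle from knocking the guard, and leave the white vial alone.

Things in the scene. Friction and masses are not known exactly. Their poses are not given: they have to be found in the camera images.
- track: Fixed white two-lane feed track, blue walls, 300 (x) by 162 mm. Origin: centre of its underside on the table; +x is the rolling direction, into the reader (roughly to the robot's left). Lanes 66 mm wide, centred at y = +38 and -38 mm, walls 14 mm above the floor. Lip 10 mm high at x = -147; grey end stop from x = +118.
- guard: Fixed clear guard, origin and axes as the track, 190 mm wide, posts 10 mm thick at y = +-91. Roof 100 mm above the table from x = +57 to +145; from its front edge a clear screen slopes up and back to x = +12, z = 265. The paddle reaches in under the edge; tilt the gripper 30 to 45 degrees (top leaning to -x) to clear the screen. Over 5 N counts as a knock.
- carriage (a joint): Travel of the orange carriage along track +x, in m: 0 = as far out as it goes (its face at track x = +80 mm), 0.030 = fully home at its end stop (face at +110). Starts between 0 and 0.008. It drags with a steady friction of about 1.5 N, stays where it is left, and stops firmly at 0.030.
- carriage_face (a point): Centre of the carriage's flat upright face that meets the vial (plate 138 mm wide across both lanes, 30 mm high). Axes as the track.
- amber_vial_center (a point): Centre of the amber glass vial with white cap and paper label, about 50 g, lying across one of the two lanes, free to roll: 28 mm diameter, 58 mm long overall (body 44 mm, cap 14 mm of 25 mm diameter at its +y end). Its own y axis is the vial's axis; x and z turn as it rolls.
- white_vial_center (a point): Centre of the white vial with blue cap, same size, lying in the other lane; to be left alone.
- paddle_grip (a point): Centre of the paddle's black grip: 70 mm long along the handle, 14 mm thick in paddle y, 24 mm the other way; paddle 120 g. Axes: x pushing direction, y across the blade, z up with the blade upright; the handle then leans back 40 degrees, running up from the blade along (-0.643, 0, 0.766). Grip along y, gripper in line with the handle, 80 N or more; it still yields a little under a push.
- paddle_blade (a point): Centre of the front (pushing) face of the paddle's green blade: 46 mm wide, 30 mm high, 5 mm thick, so its lower edge lies 15 mm below this point. The grip's centre lies 73 mm behind and 95 mm above it in paddle axes.
- holder: Fixed grey paddle holder, base 120 x 84 mm, origin on the table under the slot, axes as the standing paddle's. Slot x = -9 to +3 mm, 58 mm wide in y, floor 8 mm up, lips 20 mm higher; the handle leans on a steel bar behind. At rest paddle_blade is at x about +2, y 0, z = 23 mm of the holder. Lift the paddle straight up 40 mm or more to clear the lip; return it the same way.
- track_floor (a point): Point on the lane floor's height above the track's origin, 15 mm up, axes as the track. The floor is level from track x = -144 to +45 mm, then falls 3 degrees towards the end, so that a vial there rests against the carriage.
There are look-alikes about, which are no part of the job. What is shaped like the part that bears paddle_grip but purple or turquoise is not meant.

How it is judged:
By the outcome, as a careful person would: the job done as asked, in the order asked, and still so for the second after the job is handed in, with the robot touching nothing.
It also fails if it takes over 72 s, if anything falls off the work surface, if the arm or the gripper's body presses on something with over 40 N, if the wrist force passes 120 N, or if a joint passes its speed limit or range.

### The arm

A 7-joint arm with a two-finger parallel gripper is mounted at the origin on the work surface. World frame = base frame: x ahead of the robot, y to its left, z up, the work surface at z = 0. Lengths are in m, angles in rad, forces in N, time in s.
With the tool pointing down it reaches from about 0.425 to 0.925 m from the base axis. Payload 6.8 kg.
Tool frame: the origin (TCP) lies between the finger pads; the fingertips stand 22 mm ahead of it and the grasp point (between the pads) lies 3 mm ahead of it; z points along the fingers, y is the direction in which the jaws open and shut (so a half turn about z gives the same grasp; the last joint's range is limited). The gripper opens to 85 mm and grips with 20 to 120 N. Pads are 22 mm wide; open, the fingers measure 114 mm over their backs; the gripper's body (76 mm by 85 mm) begins 54 mm behind the grasp point. The pads swing forward as they close: fully open they stand 13 mm farther back than shut.
Start: joints at [1.035, 0.477, 0.022, 1.555, -0.011, 1.109, -0.083], TCP at [0.28, -0.614, 0.253] pointing down, gripper open.
Joint ranges: [-2.96, 2.96], [-0.34, 2.1], [-1.41, 1.46], [0.24, 2.44], [-1.37, 4.51], [0.17, 1.92], [-2.96, 2.96]. Speed limits (rad/s): [2.39, 2.39, 3.14, 3.14, 3.14, 3.14, 3.14].

### API

Orientations are given as a unit quaternion [w, x, y, z].
In Python, from station import bot gives the robot as it stands. The module is installed in compiled form; this text tells all that it offers.
- The arm moves only by the tool drive_tool, never from a script. Its argument "series" is one flat list of numbers, 7 for each row, row after row: the opening, from -1 (shut) to 1 (fully open), then the shift along the tool's x, y, z in mm, then the turn, a rotation vector about the tool's x, y, z in rad. In form: [jaw, x, y, z, wx, wy, wz, jaw, x, y, z, wx, wy, wz, ...]. A call has 1 to 12 rows; each row shifts and turns the commanded pose from where the row before left it, along the tool's axes as they then stand; what a row does not reach is not made up. A row lasts 1/8 s, in which the tool goes at most 62.5 mm and 10.7 degrees, less where a joint would pass 70% of its speed; a pose out of reach is approached as far as the arm can. A call with a gripper value outside its range is refused whole. The fingers move at their own pace and stop on an object; "force" is the grip in N (left out, the last holds). Time passes only in rows, so rows that do not move let the fingers close. It gives the time, the measured TCP pose, the force and the opening at its end, in the units of the state.
- bot.get_obs(): the state, without advancing time (a new reading comes with each control period).
- bot.read_camera(name): name is "scene" or "top"; returns a dict with "pixels" (384x512x3 uint8, blue, green, red), "camera_matrix" (3x3 intrinsics, pixels), "distortion" ([k1, k2, p1, p2, k3] as OpenCV has them; the pictures are not rectified), "rvec" (rotation vector, rad) and "tvec" (3), from world to camera coordinates, as OpenCV has them. Camera axes: x right, y down, z forward; pixel columns grow to the right and rows downward; lengths in m; the calibration is good to about 2 mm. A picture is of the moment at which its call begins. There is no depth.
- bot.hand_in(): hands the job in, once; it reports no verdict.
The state is a dict: "t": time; "q": joint angles; "joint_vel": joint speeds; "joint_torque": joint torques, N m; "eef_pos": TCP position; "tool_rot": TCP orientation; "contact_force": force on the tool from outside, world axes, zero at the start; "torque": the same for the moment, N m; "gripper_width": opening from 0.0 (shut) to 1.0 (fully open).
Only numpy, scipy, OpenCV 4.12 (cv2) and the standard library are available. Lean on these libraries where they do the work, as an engineer would, in place of code of your own. Each camera call takes 0.05 s, during which the arm holds its last target. There are 200 camera calls.

## Working session

There is one attempt and no reset: what is moved stays moved. The work goes in short steps, Python scripts to look and compute and a tool call to move; the robot and the scene stay as the last step left them, time stands still between calls to the robot, and variables do not carry over. Pictures are saved under pics/ and viewed, about 8 in all and at most 12, crops included, and the job is handed in when it is done.

Besides the shell and the picture viewer there is one more tool, called as name(argument=value, ...) on one line, values as JSON. drive_tool: Moves the arm, as the interface text tells. Its arguments: {"type":"object","properties":{"series":{"type":"array"},"force":{"type":"number"}},"required":["series"]}

```bash
mkdir -p pics; ls
python3 - <<'E'
from station import bot
import cv2,numpy as np
o=bot.get_obs()
for k,v in o.items(): print(k,np.round(v,4))
for n in("scene","top"):
    c=bot.read_camera(n); cv2.imwrite(f"pics/{n}0.png",c["pixels"])
    np.savez(f"{n}.npz",**c)
    R=cv2.Rodrigues(np.array(c["rvec"],float))[0]; print(n,-R.T@np.array(c["tvec"]).ravel(),R.round(2).tolist(),np.round(c["camera_matrix"],1).tolist(),c["distortion"])
a=[cv2.imread(f"pics/{n}0.png") for n in("scene","top")]
cv2.imwrite("pics/a.png",a[0]);
E
```

```text
pics
t 0.0
q [ 1.0349  0.4778  0.0223  1.5565 -0.0115  1.1093 -0.0831]
joint_vel [ 0.0017 -0.0005  0.0001  0.0003  0.0018 -0.0013 -0.0011]
joint_torque [ 4.00000e-04 -5.96442e+01  1.60790e+00 -2.81188e+01  1.24000e-02
  9.40000e-03  0.00000e+00]
eef_pos [ 0.2798 -0.6137  0.2523]
tool_rot [-9.000e-04  9.772e-01  2.123e-01 -3.000e-04]
contact_force [-0.8915 -0.3886 -0.2803]
torque [ 0.0036 -0.034  -0.059 ]
gripper_width 1.0003
scene [ 1.03059352 -0.14410218  0.88060561] [[-0.18, 0.98, 0.01], [0.78, 0.15, -0.6], [-0.6, -0.1, -0.8]] [[352.2, 0.0, 252.5], [0.0, 352.2, 191.8], [0.0, 0.0, 1.0]] [-0.02958338  0.          0.          0.          0.        ]
top [ 0.32369515 -0.24330816  0.93398788] [[-0.0, -1.0, -0.01], [-0.99, 0.0, -0.12], [0.12, 0.01, -0.99]] [[347.4, 0.0, 247.5], [0.0, 347.4, 187.7], [0.0, 0.0, 1.0]] [0.01151243 0.         0.         0.         0.        ]
```

View pics/scene0.png

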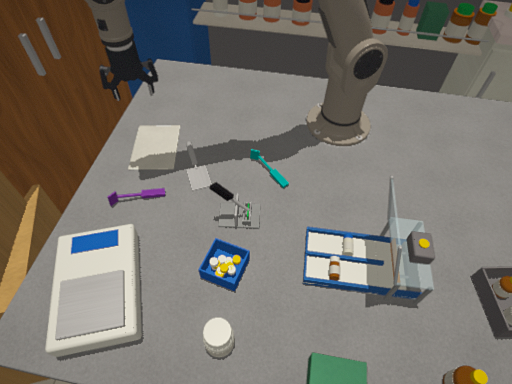

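View pics/top0.png

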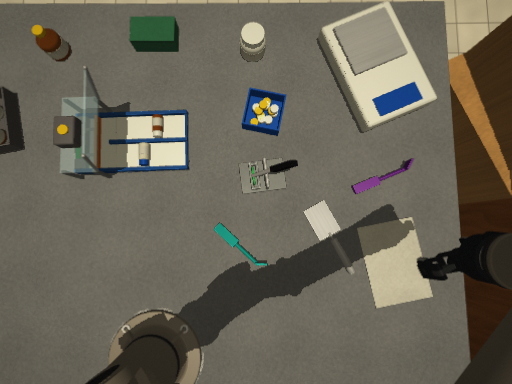

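The scene shows the green paddle with its black grip in the grey holder (scene ~(240,208), top ~(265,175)). The look-alikes are purple (top 383,178) and turquoise (top 240,245). The amber vial is at top (157,126) and the white vial at (145,153). I'll confirm in an enlarged crop.

Run:
```python
import cv2,numpy as np
s=cv2.imread("pics/scene0.png");t=cv2.imread("pics/top0.png")
r=lambda im,x,y,w,h,f:cv2.resize(im[y:y+h,x:x+w],(int(w*f),int(h*f)),interpolation=cv2.INTER_CUBIC)
a=r(t,230,145,80,60,5);b=r(s,200,170,80,60,5)
c=r(t,40,60,160,120,5)
cv2.imwrite("pics/c1.png",np.hstack([a,b])); cv2.imwrite("pics/c2.png",c)
```

```text
(no output)
```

View pics/c1.png

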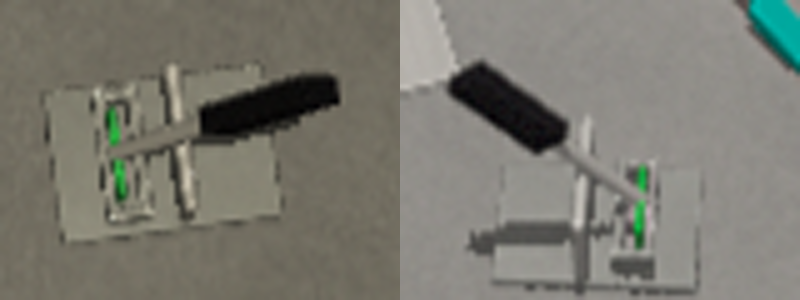

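View pics/c2.png

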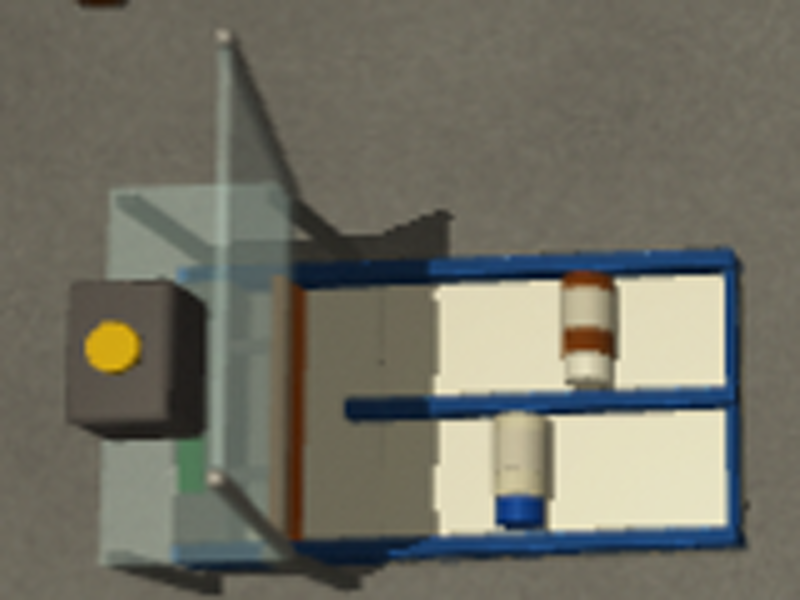

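The crops show one green blade with a black grip in the holder slot: top blade ~(253,175), grip ~(284,166); scene blade ~(248,211), grip ~(222,191). This is the paddle that fits; the purple and turquoise ones do not. The amber vial is in the track -y lane at top ~(158,126), and the carriage face is at ~(100,143).

```bash
cat > h.py <<'E'
import cv2,numpy as np
from scipy.spatial.transform import Rotation as Ro
def load(n): return dict(np.load(f"{n}.npz"))
def ray(c,p):
    u=cv2.undistortPoints(np.array([[p]],float),c["camera_matrix"],c["distortion"]).ravel()
    R=cv2.Rodrigues(c["rvec"].astype(float))[0]
    d=R.T@np.array([u[0],u[1],1.]); return -R.T@c["tvec"].ravel(), d/np.linalg.norm(d)
def plane(c,p,z):
    o,d=ray(c,p); return o+d*(z-o[2])/d[2]
def tri(c1,p1,c2,p2):
    o1,d1=ray(c1,p1);o2,d2=ray(c2,p2)
    s=np.linalg.lstsq(np.c_[d1,-d2],o2-o1,rcond=None)[0]
    a,b=o1+s[0]*d1,o2+s[1]*d2
    return (a+b)/2,np.linalg.norm(a-b)
def blob(im,roi,f):
    x,y,w,h=roi; m=f(im[y:y+h,x:x+w].astype(int)).astype(np.uint8)
    n,l,st,ce=cv2.connectedComponentsWithStats(m); i=1+st[1:,4].argmax()
    mm=(l==i).astype(np.uint8); r=cv2.minAreaRect(cv2.findNonZero(mm))
    return ce[i]+[x,y],st[i,4],np.array(cv2.boxPoints(r))+[x,y]
E
python3 - <<'E'
from h import *
T,S=load("top"),load("scene"); t,s=T["pixels"],S["pixels"]
blk=lambda a:a.max(2)<60
grn=lambda a:(a[...,1]>a[...,2]+50)&(a[...,1]>a[...,0]+50)
gt=blob(t,(262,150,50,30),blk); gs=blob(s,(200,175,40,35),blk)
bt=blob(t,(245,160,15,30),grn); bs=blob(s,(235,195,20,30),grn)
print("grip px",gt[0],gs[0],gt[1],gs[1]);print("grip",tri(T,gt[0],S,gs[0]))
print("blade px",bt[0],bs[0],bt[1:],bs[1:]);print("blade",tri(T,bt[0],S,bs[0]))
for p in [(45,92),(260,67),(282,215),(65,240)]: print("holder base",plane(T,(p[0]/5+229.6,p[1]/5+144.6),.006))
print("holder slot ends top z.028", [plane(T,(x/5+229.6,y/5+144.6),.028) for x,y in [(113,85),(131,218)]])
f=lambda x,y,z:print((x,y),plane(T,(x/5+39.6,y/5+59.6),z).round(4))
print("track outer corners");f(735,250,.029);f(742,545,.029);f(290,262,.029)
blue=lambda a:(a[...,0]>a[...,2]+45)&(a[...,0]>90)
b=blob(t,(110,100,90,85),blue);print("blue",b);print([plane(T,p,.029).round(4) for p in b[2]])
print("carr face top edge");f(292,285,.045);f(292,537,.045)
amb=lambda a:(a[...,2]>a[...,0]+60)&(a[...,2]<190)
print("amber");f(562,272,.029);f(614,272,.029);f(588,388,.029);f(588,272,.035)
print("white vial");f(520,412,.029);f(520,527,.029)
# scene-view track: red mask of amber
a=blob(s,(325,250,20,35),amb);print(a[0])
E
```

```text
grip px [282.76890756 166.43277311] [221.19895288 191.2408377 ] 238 191
grip (array([ 0.47106097, -0.3216244 ,  0.11271277]), np.float64(0.0010358164072033968))
blade px [253.53846154 179.76923077] [247.46153846 213.30769231] (np.int32(13), array([[253., 177.],
       [254., 177.],
       [254., 183.],
       [253., 183.]])) (np.int32(13), array([[247., 210.],
       [248., 210.],
       [248., 217.],
       [247., 217.]]))
blade (array([ 4.54824947e-01, -2.52001212e-01, -4.14630814e-04]), np.float64(8.358798115294414e-05))
holder base [ 0.49997995 -0.21164952  0.006     ]
holder base [ 0.51332659 -0.32836663  0.006     ]
holder base [ 0.43241024 -0.33909947  0.006     ]
holder base [ 0.41923988 -0.22247179  0.006     ]
holder slot ends top z.028 [array([ 0.49943527, -0.24842665,  0.028     ]), array([ 0.42848437, -0.25762262,  0.028     ])]
track outer corners
(735, 250) [ 0.6422 -0.0721  0.029 ]
(742, 545) [ 0.481  -0.0787  0.029 ]
(290, 262) [0.6363 0.1677 0.029 ]
blue (array([160.22222222, 164.7991453 ]), np.int32(234), array([[117.99999094, 170.        ],
       [186.        , 141.        ],
       [195.58883667, 163.48417664],
       [127.58882904, 192.48417664]]))
[array([0.4779, 0.1063, 0.029 ]), array([ 0.5557, -0.072 ,  0.029 ]), array([ 0.4947, -0.0986,  0.029 ]), array([0.4181, 0.0787, 0.029 ])]
carr face top edge
(292, 285) [0.6182 0.1588 0.045 ]
(292, 537) [0.4832 0.1524 0.045 ]
amber
(562, 272) [0.6303 0.0209 0.029 ]
(614, 272) [ 0.6302 -0.0071  0.029 ]
(588, 388) [0.5663 0.0051 0.029 ]
(588, 272) [0.6282 0.0052 0.035 ]
white vial
(520, 412) [0.5533 0.0411 0.029 ]
(520, 527) [0.4911 0.0391 0.029 ]
[334.         275.96153846]
```

```bash
cat >> h.py <<'E'
HX=np.array([-.113,.9936,0]);HO=np.array([.4637,-.250,0])
TX=np.array([-.038,.9993,0]);TO=np.array([.5559,.0745,0])
Z=np.array([0,0,1.])
def ax(X):
    X=X/np.linalg.norm(X); return np.c_[X,np.cross(Z,X),Z]
def toolR(X,tilt=np.radians(40)):
    X=X/np.linalg.norm(X); z=np.sin(tilt)*X-np.cos(tilt)*Z; y=-np.cross(Z,X)
    return np.c_[np.cross(y,z),y,z]
def cur():
    from station import bot
    o=bot.get_obs(); q=np.array(o["tool_rot"]); return np.array(o["eef_pos"]),Ro.from_quat(q[[1,2,3,0]]).as_matrix(),o
def delta(p,R):
    p0,R0,o=cur()
    print("t",o["t"],"pos",p0.round(4),"q",np.round(o["q"],2),"F",np.round(o["contact_force"],1),"w",round(o["gripper_width"],3))
    print("turn",Ro.from_matrix(R0.T@R).as_rotvec().round(4),"shift mm (in tool now)",(R0.T@(p-p0)*1e3).round(1),"shift after turn",(R.T@(p-p0)*1e3).round(1))
E
python3 - <<'E'
from h import *
R=toolR(HX); g=HO+HX*-.071+Z*.116
print(g); delta(g-R[:,2]*.103,R)
E
```

```text
[ 0.471723  -0.3205456  0.116    ]
t 0.1 pos [ 0.2799 -0.6137  0.2524] q [ 1.03  0.48  0.02  1.56 -0.01  1.11 -0.08] F [ 1.2 -0.7  0.3] w 1.001
turn [ 0.436   0.6015 -1.2025] shift mm (in tool now) [ 275.7 -124.1   57.7] shift after turn [118.8 223.8 174.8]
```

drive_tool(series=[1, 0, 0, 0, 0.0484, 0.0668, -0.1336, 1, 0, 0, 0, 0.0484, 0.0668, -0.1336, 1, 0, 0, 0, 0.0484, 0.0668, -0.1336, 1, 0, 0, 0, 0.0484, 0.0668, -0.1336, 1, 0, 0, 0, 0.0484, 0.0668, -0.1336, 1, 0, 0, 0, 0.0484, 0.0668, -0.1336, 1, 0, 0, 0, 0.0484, 0.0668, -0.1336, 1, 0, 0, 0, 0.0484, 0.0668, -0.1336, 1, 0, 0, 0, 0.0484, 0.0668, -0.1336, 1, 0, 0, 0, 0, 0, 0], force=100)

```text
t: 1.35
eef_pos: [0.2807, -0.6139, 0.2508]
tool_rot: [-0.255, 0.626, 0.701, 0.228]
contact_force: [0.0, 0.5, 0.5]
gripper_width: 1.003
```

Run:
```python
from h import *
R=toolR(HX); g=HO+HX*-.071+Z*.116
delta(g-R[:,2]*.103,R)
```

```text
t 1.35 pos [ 0.2807 -0.6139  0.2508] q [ 1.27  0.89 -0.29  1.01 -0.06  1.91  1.13] F [0.  0.5 0.5] w 1.003
turn [ 0.0004 -0.0009 -0.0002] shift mm (in tool now) [119.9 222.9 173.9] shift after turn [120.1 223.  173.7]
```

drive_tool(series=[1, 15, 28, 21.7, 0, 0, 0, 1, 15, 28, 21.7, 0, 0, 0, 1, 15, 28, 21.7, 0, 0, 0, 1, 15, 28, 21.7, 0, 0, 0, 1, 15, 28, 21.7, 0, 0, 0, 1, 15, 28, 21.7, 0, 0, 0, 1, 15, 28, 21.7, 0, 0, 0, 1, 15, 28, 21.7, 0, 0, 0, 1, 0, 0, 0, 0, 0, 0])

```text
t: 2.48
eef_pos: [0.4816, -0.3828, 0.1979]
tool_rot: [-0.255, 0.625, 0.702, 0.228]
contact_force: [-0.9, -0.6, -0.2]
gripper_width: 1.002
```

Run:
```python
from h import *
from station import bot
R=toolR(HX); g=HO+HX*-.071+Z*.116
delta(g-R[:,2]*.003,R)
ims=[]
for n,(x,y,w,h) in dict(top=(235,130,120,90),scene=(150,110,120,120)).items():
    c=bot.read_camera(n); np.savez(n+"1.npz",**c); ims.append(cv2.resize(c["pixels"][y:y+h,x:x+w],(400,400*h//w),interpolation=cv2.INTER_CUBIC))
H=max(i.shape[0] for i in ims)
cv2.imwrite("pics/p1.png",np.hstack([cv2.copyMakeBorder(i,0,H-i.shape[0],0,0,0) for i in ims]))
```

```text
t 2.475 pos [ 0.4816 -0.3828  0.1979] q [ 1.01  0.77 -0.4   1.38 -0.21  1.54  0.82] F [-0.9 -0.6 -0.2] w 1.002
turn [-0.001   0.0005  0.0026] shift mm (in tool now) [ -4.3  -2.7 100.2] shift after turn [ -4.4  -2.8 100.2]
```

View pics/p1.png

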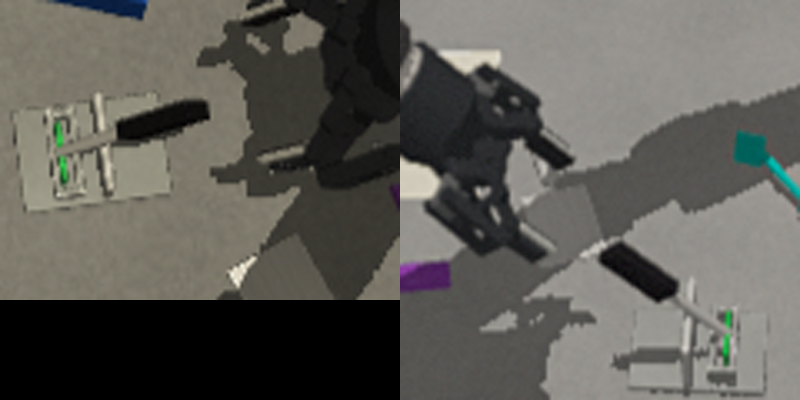

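The open fingers straddle the line of the black grip in both views (top grip ~(284,166), fingertips either side at ~(318,145) and (318,178)). I'm moving in.

drive_tool(series=[1, -2.2, -1.4, 20, 0, 0, 0.0025, 1, -2.2, -1.4, 20, 0, 0, 0, 1, 0, 0, 20, 0, 0, 0, 1, 0, 0, 20, 0, 0, 0, 1, 0, 0, 20, 0, 0, 0, 1, 0, 0, 0, 0, 0, 0])

```text
t: 3.32
eef_pos: [0.4687, -0.3271, 0.1171]
tool_rot: [-0.255, 0.628, 0.699, 0.227]
contact_force: [-0.3, -0.4, 0.8]
gripper_width: 1.002
```

Run:
```python
from h import *
R=toolR(HX); g=HO+HX*-.071+Z*.116
delta(g-R[:,2]*.003,R)
```

```text
t 3.325 pos [ 0.4687 -0.3271  0.1171] q [ 1.    0.8  -0.41  1.56 -0.21  1.33  0.84] F [-0.3 -0.4  0.8] w 1.002
turn [ 0.      0.0013 -0.0053] shift mm (in tool now) [4.  3.8 1.8] shift after turn [4.  3.8 1.8]
```

drive_tool(series=[1, 3, 3, 1, 0, 0, -0.003, 1, 0, 0, 0, 0, 0, 0])

```text
t: 3.58
eef_pos: [0.4734, -0.3243, 0.1197]
tool_rot: [-0.253, 0.626, 0.701, 0.228]
contact_force: [-0.1, 0.0, 0.0]
gripper_width: 1.001
```

Run:
```python
from h import *
R=toolR(HX); g=HO+HX*-.071+Z*.116
delta(g-R[:,2]*.003,R)
```

```text
t 3.575 pos [ 0.4734 -0.3243  0.1197] q [ 0.99  0.8  -0.41  1.55 -0.21  1.33  0.84] F [-0.1  0.   0. ] w 1.001
turn [0.0021 0.0035 0.0009] shift mm (in tool now) [ 0.6 -1.2  2.4] shift after turn [ 0.6 -1.2  2.4]
```

drive_tool(series=[-1, 0, 0, 0, 0, 0, 0, -1, 0, 0, 0, 0, 0, 0, -1, 0, 0, 0, 0, 0, 0, -1, 0, 0, 0, 0, 0, 0, -1, 0, 0, 0, 0, 0, 0, -1, 0, 0, 0, 0, 0, 0], force=110)

```text
t: 4.32
eef_pos: [0.4729, -0.3236, 0.1189]
tool_rot: [-0.254, 0.626, 0.701, 0.228]
contact_force: [-0.1, -0.8, 1.2]
gripper_width: 0.149
```

Run:
```python
from h import *
R=toolR(HX); g=HO+HX*-.071+Z*.116
delta(g-R[:,2]*.003,R)
```

```text
t 4.325 pos [ 0.4729 -0.3236  0.1189] q [ 0.99  0.8  -0.41  1.55 -0.21  1.33  0.84] F [-0.1 -0.8  1.2] w 0.149
turn [0.001  0.0022 0.0009] shift mm (in tool now) [ 0.6 -0.8  1.3] shift after turn [ 0.6 -0.8  1.3]
```

drive_tool(series=[-1, 6.43, 0, -7.66, 0, 0, 0, -1, 6.43, 0, -7.66, 0, 0, 0, -1, 6.43, 0, -7.66, 0, 0, 0, -1, 6.43, 0, -7.66, 0, 0, 0, -1, 6.43, 0, -7.66, 0, 0, 0, -1, 6.43, 0, -7.66, 0, 0, 0, -1, 6.43, 0, -7.66, 0, 0, 0, -1, 6.43, 0, -7.66, 0, 0, 0, -1, 6.43, 0, -7.66, 0, 0, 0, -1, 0, 0, 0, 0, 0, 0])

```text
t: 5.58
eef_pos: [0.4731, -0.3235, 0.2097]
tool_rot: [-0.253, 0.626, 0.702, 0.228]
contact_force: [-0.3, -0.4, -1.2]
gripper_width: 0.157
```

Run:
```python
from h import *
from station import bot
p,R,o=cur(); print(p,np.round(o["contact_force"],1),o["gripper_width"])
T,S=bot.read_camera("top"),bot.read_camera("scene")
np.savez("top2.npz",**T);np.savez("scene2.npz",**S);T,S=load("top2"),load("scene2")
grn=lambda a:(a[...,1]>a[...,2]+40)&(a[...,1]>a[...,0]+40)
# predicted blade
A=ax(HX); g=p+R[:,2]*.003; b=g+A@[.073,0,-.095]; print("pred blade",b)
px=[cv2.projectPoints(b[None],c["rvec"].astype(float),c["tvec"],c["camera_matrix"],c["distortion"])[0].ravel() for c in (T,S)]; print(px)
r=[]
for c,q in zip((T,S),px):
    x,y=int(q[0])-25,int(q[1])-25
    k=blob(c["pixels"],(x,y,50,50),grn);r.append(k);print(k)
print("tri",tri(T,r[0][0],S,r[1][0]))
ims=[cv2.resize(c["pixels"][int(q[1])-40:int(q[1])+40,int(q[0])-40:int(q[0])+40],(400,400),interpolation=cv2.INTER_CUBIC) for c,q in zip((T,S),px)]
cv2.imwrite("pics/p2.png",np.hstack(ims))
```

```text
[ 0.47306555 -0.3235132   0.20971239] [-0.3 -0.4 -1.2] 0.15689381031967342
pred blade [ 0.4646042  -0.24907147  0.11240816]
[array([252.69560629, 169.18397557]), array([247.89871801, 193.45420685])]
(array([254., 175.]), np.int32(21), array([[253., 171.],
       [255., 171.],
       [255., 179.],
       [253., 179.]]))
(array([247.42105263, 196.42105263]), np.int32(19), array([[247., 192.],
       [248., 192.],
       [248., 202.],
       [247., 202.]]))
tri (array([ 0.45475054, -0.25233106,  0.08480538]), np.float64(0.00020822371155139184))
```

View pics/p2.png

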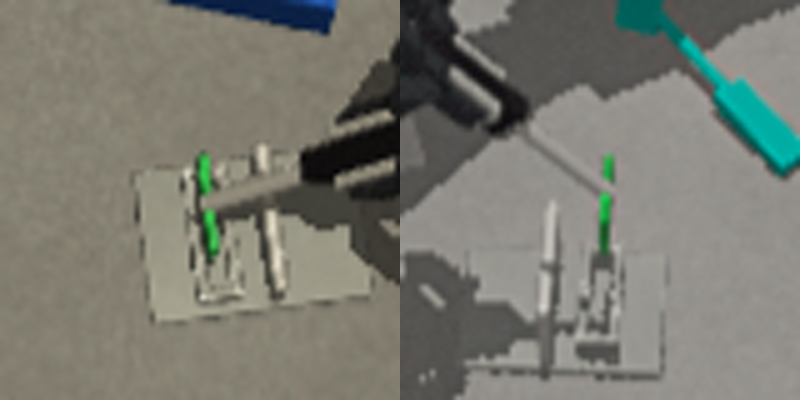

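```bash
cat >> h.py <<'E'
OFF=toolR(HX).T@(ax(HX)@np.array([.073,0,-.095]))+np.array([0,0,.003])
def tcp(b,R): return b-R@OFF
def trk(x,y,z): return TO+ax(TX)@np.array([x,y,z])
def blade():
    p,R,o=cur(); b=p+R@OFF; return ax(TX).T@(b-TO)
E
python3 - <<'E'
from h import *
T=load("top2")
print([plane(T,q,.1285).round(4) for q in [(252.6,160.),(254.8,180.)]])
print("blade in track now",blade())
R=toolR(TX); delta(tcp(trk(-.105,-.039,.115),R),R); print(trk(-.105,-.039,.115), OFF)
E
```

```text
[array([ 0.4838, -0.2488,  0.1285]), array([ 0.4362, -0.2538,  0.1285])]
blade in track now [-0.3198625   0.10393696  0.11124561]
t 5.675 pos [ 0.4726 -0.3233  0.2087] q [ 1.    0.69 -0.43  1.52 -0.24  1.46  0.8 ] F [-0.8 -0.1 -1.3] w 0.15
turn [-0.0477  0.0021  0.0583] shift mm (in tool now) [158.4 153.2 127.8] shift after turn [166.6 137.4 135.1]
[ 0.59886174 -0.0289422   0.115     ] [-5.14357857e-03  3.14513373e-19  1.22697718e-01]
```

drive_tool(series=[-1, 0, 0, 0, -0.024, 0.001, 0.029, -1, 0, 0, 0, -0.024, 0.001, 0.029, -1, 20.8, 17.5, 16.9, 0, 0, 0, -1, 20.8, 17.5, 16.9, 0, 0, 0, -1, 20.8, 17.5, 16.9, 0, 0, 0, -1, 20.8, 17.5, 16.9, 0, 0, 0, -1, 20.8, 17.5, 16.9, 0, 0, 0, -1, 20.8, 17.5, 16.9, 0, 0, 0, -1, 20.8, 17.5, 16.9, 0, 0, 0, -1, 20.8, 17.5, 16.9, 0, 0, 0, -1, 0, 0, 0, 0, 0, 0])

```text
t: 7.05
eef_pos: [0.6055, -0.0982, 0.2132]
tool_rot: [-0.247, 0.649, 0.679, 0.238]
contact_force: [0.5, 0.1, -1.4]
gripper_width: 0.147
```

```bash
cat >> h.py <<'E'
def snap(n,roi,f,name):
    from station import bot
    c=bot.read_camera(n); np.savez(name+".npz",**c); x,y,w,h=roi
    return cv2.resize(c["pixels"][y:y+h,x:x+w],None,fx=f,fy=f,interpolation=cv2.INTER_CUBIC)
E
python3 - <<'E'
from h import *
print("blade",blade()); R=toolR(TX); delta(tcp(trk(-.105,-.038,.035),R),R)
a=snap("top",(60,75,160,120),4,"top3"); b=snap("scene",(290,190,160,120),4,"scene3")
cv2.imwrite("pics/p3.png",a)
T=load("top3"); grn=lambda a:(a[...,1]>a[...,2]+40)&(a[...,1]>a[...,0]+40)
k=blob(T["pixels"],(150,90,60,90),grn); print(k)
E
```

```text
blade [-0.09931382 -0.0426612   0.11605123]
t 7.05 pos [ 0.6055 -0.0982  0.2132] q [ 0.71  0.65 -0.52  1.6  -0.39  1.2   0.48] F [ 0.5  0.1 -1.4] w 0.147
turn [-0.0028 -0.0025  0.0062] shift mm (in tool now) [-56.3  -5.2  58.3] shift after turn [-56.1  -5.   58.4]
(array([158.52941176, 117.76470588]), np.int32(17), array([[158., 114.],
       [159., 114.],
       [159., 122.],
       [158., 122.]]))
```

View pics/p3.png

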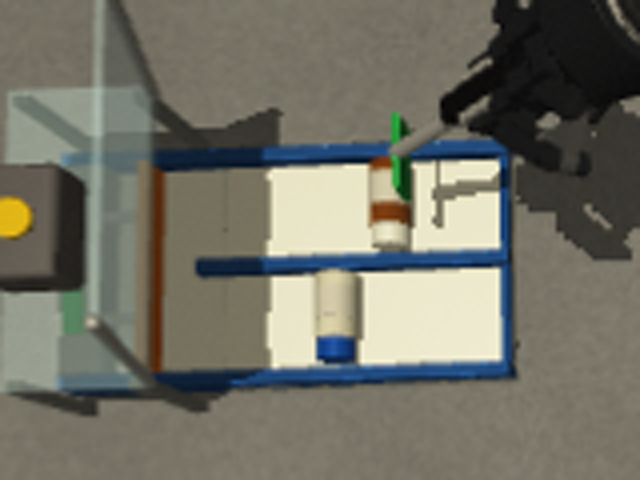

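Top view: the green blade hovers above the lane at px (159,104) to (161,124), seen high, and the amber vial is at px ~(157.5,125). I'm checking the blade by casting to its top-edge height.

Run:
```python
from h import *
T=load("top3")
for q in [(158.9,103.4),(160.4,123.4)]:
    b=plane(T,q,.131); print(b, (ax(TX).T@(b-TO)).round(4))
```

```text
[ 0.62190513 -0.0246917   0.131     ] [-0.1016 -0.0622  0.131 ]
[ 0.57258982 -0.02957181  0.131     ] [-0.1046 -0.0127  0.131 ]
```

drive_tool(series=[-1, -6.7, 0, 7.2, -0.003, -0.003, 0.006, -1, -6.7, 0, 7.2, 0, 0, 0, -1, -6.7, 0, 7.2, 0, 0, 0, -1, -6.7, 0, 7.2, 0, 0, 0, -1, -6.7, 0, 7.2, 0, 0, 0, -1, -6.7, 0, 7.2, 0, 0, 0, -1, -6.7, 0, 7.2, 0, 0, 0, -1, 0, 0, 0, 0, 0, 0, -1, 0, 0, 0, 0, 0, 0])

```text
t: 8.28
eef_pos: [0.6047, -0.1074, 0.1438]
tool_rot: [-0.245, 0.654, 0.675, 0.237]
contact_force: [0.4, -0.4, -1.2]
gripper_width: 0.145
```

Run:
```python
from h import *
print("blade",blade().round(4)); R=toolR(TX); delta(tcp(trk(-.105,-.043,.036),R),R)
a=snap("top",(60,75,160,120),4,"top4"); b=snap("scene",(290,190,160,120),4,"scene4")
cv2.imwrite("pics/p4.png",np.vstack([a[100:400],b[100:400]]))
for n,roi in (("top4",(150,95,40,60)),("scene4",(300,220,60,70))):
    P=load(n); x,y,w,h=roi; im=P["pixels"][y:y+h,x:x+w].astype(int)
    wt=np.clip(im[...,1]-im[...,[0,2]].max(2)-15,0,None)
    for i in range(h):
        if wt[i].sum()>60: print(n,y+i,round((wt[i]*np.arange(w)).sum()/wt[i].sum()+x,2),wt[i].sum())
```

```text
blade [-0.109  -0.0422  0.0463]
t 8.275 pos [ 0.6047 -0.1074  0.1438] q [ 0.71  0.74 -0.5   1.64 -0.37  1.1   0.53] F [ 0.4 -0.4 -1.2] w 0.145
turn [ 0.0037  0.0029 -0.0053] shift mm (in tool now) [-3.9  1.2 10.5] shift after turn [-3.9  1.2 10.4]
top4 113 169.38 112
top4 114 169.42 144
top4 115 169.6 171
top4 116 169.62 172
top4 117 169.75 186
top4 118 169.6 169
top4 119 169.33 127
top4 123 169.55 119
top4 124 169.78 181
top4 125 169.81 189
top4 126 169.82 190
top4 127 169.81 191
top4 128 169.81 210
top4 129 169.84 224
top4 130 170.35 105
scene4 254 321.11 132
scene4 255 320.89 189
scene4 256 320.87 194
scene4 257 320.76 149
scene4 262 320.5 72
scene4 263 320.2 161
scene4 264 320.16 170
scene4 265 320.04 165
scene4 266 319.99 168
scene4 267 319.99 174
scene4 268 319.98 160
scene4 269 319.53 79
scene4 270 319.46 65
```

View pics/p4.png

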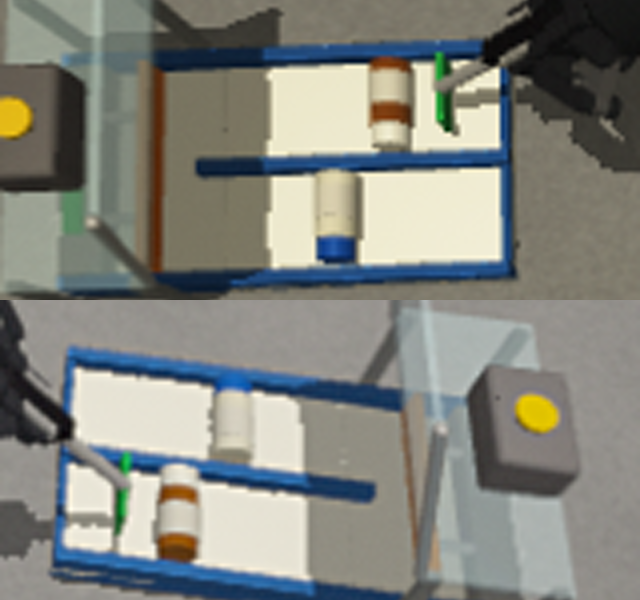

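drive_tool(series=[-1, -3.2, 0, 3.8, 0.002, 0.001, -0.002, -1, -3.2, 0, 3.8, 0, 0, 0, -1, 0, 0, 0, 0, 0, 0, -1, 3.83, 0, 3.21, 0, 0, 0, -1, 3.83, 0, 3.21, 0, 0, 0, -1, 3.83, 0, 3.21, 0, 0, 0, -1, 3.83, 0, 3.21, 0, 0, 0, -1, 0, 0, 0, 0, 0, 0])

```text
t: 9.38
eef_pos: [0.6037, -0.0868, 0.1338]
tool_rot: [-0.246, 0.653, 0.676, 0.237]
contact_force: [-0.2, 0.8, -0.6]
gripper_width: 0.152
```

Run:
```python
from h import *
print("blade",blade().round(4)); R=toolR(TX); delta(tcp(trk(.03,-.043,.035),R),R)
T=load("top4");b=plane(T,(169.6,121.3),.061);print((ax(TX).T@(b-TO)).round(4))
```

```text
blade [-0.0882 -0.0417  0.0363]
t 9.375 pos [ 0.6037 -0.0868  0.1338] q [ 0.69  0.74 -0.51  1.66 -0.37  1.06  0.52] F [-0.2  0.8 -0.6] w 0.152
turn [ 0.0009  0.0016 -0.0028] shift mm (in tool now) [89.6  1.1 76.9] shift after turn [89.5  1.4 77. ]
[-0.1107 -0.0397  0.061 ]
```

drive_tool(series=[-1, 3.83, 0, 3.21, 0, 0, 0, -1, 3.83, 0, 3.21, 0, 0, 0, -1, 3.83, 0, 3.21, 0, 0, 0, -1, 3.83, 0, 3.21, 0, 0, 0, -1, 3.83, 0, 3.21, 0, 0, 0, -1, 3.83, 0, 3.21, 0, 0, 0, -1, 3.83, 0, 3.21, 0, 0, 0, -1, 3.83, 0, 3.21, 0, 0, 0, -1, 3.83, 0, 3.21, 0, 0, 0, -1, 3.83, 0, 3.21, 0, 0, 0, -1, 3.83, 0, 3.21, 0, 0, 0, -1, 3.83, 0, 3.21, 0, 0, 0])

```text
t: 10.88
eef_pos: [0.6017, -0.0272, 0.1335]
tool_rot: [-0.246, 0.653, 0.676, 0.237]
contact_force: [0.2, 0.6, -1.8]
gripper_width: 0.145
```

Run:
```python
from h import *
print("blade",blade().round(4)); R=toolR(TX); delta(tcp(trk(.03,-.041,.035),R),R)
a=snap("top",(60,75,160,120),4,"top5"); b=snap("scene",(290,190,160,120),4,"scene5")
cv2.imwrite("pics/p5.png",np.vstack([a[100:400],b[100:400]]))
```

```text
blade [-0.0287 -0.0421  0.0361]
t 10.875 pos [ 0.6017 -0.0272  0.1335] q [ 0.64  0.72 -0.54  1.73 -0.4   0.98  0.48] F [ 0.2  0.6 -1.8] w 0.145
turn [ 0.0014  0.0019 -0.0034] shift mm (in tool now) [44.1 -1.1 38.5] shift after turn [44.  -0.9 38.5]
```

View pics/p5.png

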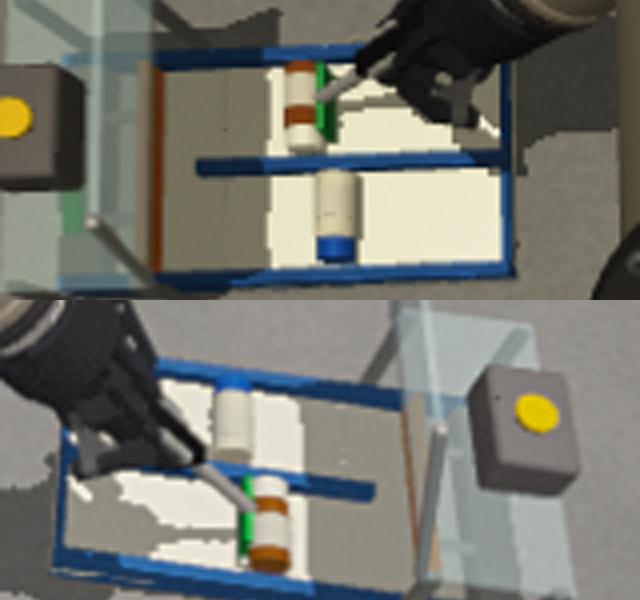

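The vial is rolling straight ahead of the blade: top px ~(135,126), blade ~(141,126). The white vial is untouched at (144,154).

drive_tool(series=[-1, 4.6, 0, 3.85, 0, 0, -0.002, -1, 4.6, 0, 3.85, 0, 0, 0, -1, 4.6, 0, 3.85, 0, 0, 0, -1, 4.6, 0, 3.85, 0, 0, 0, -1, 4.6, 0, 3.85, 0, 0, 0, -1, 4.6, 0, 3.85, 0, 0, 0, -1, 4.6, 0, 3.85, 0, 0, 0, -1, 3.83, 0, 3.21, 0, 0, 0, -1, 3.83, 0, 3.21, 0, 0, 0, -1, 3.83, 0, 3.21, 0, 0, 0, -1, 3.83, 0, 3.21, 0, 0, 0, -1, 0, 0, 0, 0, 0, 0])

```text
t: 12.48
eef_pos: [0.5994, 0.035, 0.1336]
tool_rot: [-0.246, 0.652, 0.677, 0.237]
contact_force: [-0.8, 1.1, -0.4]
gripper_width: 0.147
```

Run:
```python
from h import *
print("blade",blade().round(4)); R=toolR(TX); delta(tcp(trk(.082,-.041,.035),R),R)
p,R,o=cur();print(ax(TX).T@o["contact_force"])
```

```text
blade [ 0.0336 -0.042   0.0362]
t 12.475 pos [0.5994 0.035  0.1336] q [ 0.57  0.7  -0.57  1.78 -0.43  0.9   0.43] F [-0.8  1.1 -0.4] w 0.147
turn [ 0.0009  0.0016 -0.0009] shift mm (in tool now) [36.2 -1.  31.9] shift after turn [36.1 -0.9 32. ]
[ 1.11738729  0.74777855 -0.40103966]
```

drive_tool(series=[-1, 2.2, 0, 2.1, 0, 0, 0, -1, 2.2, 0, 2.1, 0, 0, 0, -1, 2.2, 0, 2.1, 0, 0, 0, -1, 2.2, 0, 2.1, 0, 0, 0, -1, 2.2, 0, 2.1, 0, 0, 0, -1, 2.2, 0, 2.1, 0, 0, 0, -1, 2.2, 0, 2.1, 0, 0, 0, -1, 2.2, 0, 2.1, 0, 0, 0, -1, 2.2, 0, 2.1, 0, 0, 0, -1, 2.2, 0, 2.1, 0, 0, 0])

```text
t: 13.72
eef_pos: [0.5985, 0.0643, 0.1313]
tool_rot: [-0.245, 0.653, 0.676, 0.237]
contact_force: [-0.0, -2.1, -1.5]
gripper_width: 0.149
```

Run:
```python
from h import *
print("blade",blade().round(4)); R=toolR(TX); delta(tcp(trk(.082,-.041,.034),R),R)
p,R,o=cur();print(ax(TX).T@o["contact_force"])
a=snap("top",(60,75,160,120),4,"top6"); b=snap("scene",(290,190,160,120),4,"scene6")
cv2.imwrite("pics/p6.png",np.vstack([a[100:400],b[100:400]]))
```

```text
blade [ 0.0628 -0.0424  0.0338]
t 13.725 pos [0.5985 0.0643 0.1313] q [ 0.54  0.69 -0.58  1.8  -0.45  0.86  0.4 ] F [-0.  -2.1 -1.5] w 0.149
turn [ 0.0019  0.0027 -0.0019] shift mm (in tool now) [14.5 -1.2 12.1] shift after turn [14.5 -1.2 12.2]
[-2.14011459  0.0901551  -1.51217399]
```

View pics/p6.png

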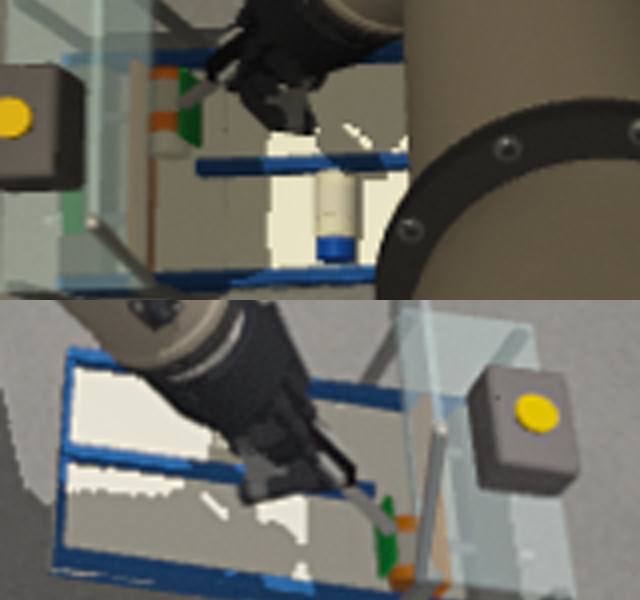

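The vial is now against the orange carriage: top px ~(101,127), blade ~(107,127). The force is about 2 N, matching the carriage drag.

drive_tool(series=[-1, 1.53, 0, 1.29, 0, 0, 0, -1, 1.53, 0, 1.29, 0, 0, 0, -1, 1.53, 0, 1.29, 0, 0, 0, -1, 1.53, 0, 1.29, 0, 0, 0, -1, 1.53, 0, 1.29, 0, 0, 0, -1, 1.53, 0, 1.29, 0, 0, 0])

```text
t: 14.58
eef_pos: [0.598, 0.0768, 0.1314]
tool_rot: [-0.245, 0.653, 0.677, 0.237]
contact_force: [0.6, -2.1, -1.0]
gripper_width: 0.148
```

Run:
```python
from h import *
print("blade",blade().round(4)); p,R,o=cur();print(ax(TX).T@o["contact_force"])
```

```text
blade [ 0.0755 -0.0423  0.034 ]
[-2.08103642 -0.50533556 -1.04321496]
```

Now 1 mm per row, two rows per call near the end.

drive_tool(series=[-1, 0.77, 0, 0.64, 0, 0, 0, -1, 0.77, 0, 0.64, 0, 0, 0, -1, 0.77, 0, 0.64, 0, 0, 0])

```text
t: 14.95
eef_pos: [0.5979, 0.0797, 0.1314]
tool_rot: [-0.245, 0.653, 0.677, 0.237]
contact_force: [0.3, -1.7, -1.5]
gripper_width: 0.15
```

drive_tool(series=[-1, 0.77, 0, 0.64, 0, 0, 0])

```text
t: 15.08
eef_pos: [0.5979, 0.0807, 0.1314]
tool_rot: [-0.245, 0.653, 0.677, 0.237]
contact_force: [0.3, -1.1, -0.9]
gripper_width: 0.148
```

drive_tool(series=[-1, 0.77, 0, 0.64, 0, 0, 0])

```text
t: 15.2
eef_pos: [0.5979, 0.0817, 0.1314]
tool_rot: [-0.245, 0.653, 0.677, 0.237]
contact_force: [-0.1, -1.6, -1.2]
gripper_width: 0.147
```

drive_tool(series=[-1, 0.77, 0, 0.64, 0, 0, 0])

```text
t: 15.32
eef_pos: [0.5978, 0.0827, 0.1314]
tool_rot: [-0.245, 0.653, 0.677, 0.237]
contact_force: [0.8, -1.5, -1.8]
gripper_width: 0.15
```

drive_tool(series=[-1, 0.77, 0, 0.64, 0, 0, 0])

```text
t: 15.45
eef_pos: [0.5978, 0.0837, 0.1315]
tool_rot: [-0.245, 0.653, 0.677, 0.237]
contact_force: [0.7, -2.7, -1.3]
gripper_width: 0.148
```

drive_tool(series=[-1, 0.77, 0, 0.64, 0, 0, 0])

```text
t: 15.58
eef_pos: [0.5978, 0.0841, 0.1312]
tool_rot: [-0.245, 0.653, 0.677, 0.237]
contact_force: [0.5, -3.9, -1.4]
gripper_width: 0.148
```

drive_tool(series=[-1, 0.4, 0, 0.33, 0, 0, 0])

```text
t: 15.7
eef_pos: [0.5978, 0.0843, 0.1311]
tool_rot: [-0.245, 0.653, 0.676, 0.237]
contact_force: [-0.2, -4.3, -1.2]
gripper_width: 0.147
```

drive_tool(series=[-1, 0.4, 0, 0.33, 0, 0, 0])

```text
t: 15.82
eef_pos: [0.5978, 0.0844, 0.131]
tool_rot: [-0.245, 0.653, 0.676, 0.236]
contact_force: [0.3, -7.1, -0.9]
gripper_width: 0.148
```

drive_tool(series=[-1, 0, 0, 0, 0, 0, 0, -1, 0, 0, 0, 0, 0, 0])

```text
t: 16.08
eef_pos: [0.5978, 0.0844, 0.1309]
tool_rot: [-0.245, 0.653, 0.676, 0.236]
contact_force: [-0.1, -4.9, -2.2]
gripper_width: 0.153
```

drive_tool(series=[-1, 0, 0, 0, 0, 0, 0, -1, 0, 0, 0, 0, 0, 0])

```text
t: 16.32
eef_pos: [0.5977, 0.0844, 0.1309]
tool_rot: [-0.245, 0.653, 0.676, 0.236]
contact_force: [1.1, -6.0, -2.6]
gripper_width: 0.147
```

drive_tool(series=[-1, 0, 0, 0, 0, 0, 0])

```text
t: 16.45
eef_pos: [0.5978, 0.0844, 0.131]
tool_rot: [-0.245, 0.653, 0.676, 0.236]
contact_force: [0.2, -5.1, -1.4]
gripper_width: 0.153
```

Run:
```python
from h import *
print("blade",blade().round(4)); p,R,o=cur();print(ax(TX).T@o["contact_force"])
R=toolR(TX); delta(tcp(trk(-.1,-.041,.036),R),R)
```

```text
blade [ 0.0828 -0.0424  0.0334]
[-5.08590344 -0.03152481 -1.36927078]
t 16.45 pos [0.5978 0.0844 0.131 ] q [ 0.51  0.69 -0.59  1.81 -0.46  0.83  0.39] F [ 0.2 -5.1 -1.4] w 0.153
turn [ 0.0021  0.0036 -0.0024] shift mm (in tool now) [-139.3   -0.6 -119. ] shift after turn [-138.8   -1.2 -119.5]
```

The mean is about 5.4 N, so I'm adding a hair more and holding again.

drive_tool(series=[-1, 0.23, 0, 0.19, 0, 0, 0])

```text
t: 16.58
eef_pos: [0.5978, 0.0845, 0.1309]
tool_rot: [-0.245, 0.653, 0.676, 0.236]
contact_force: [0.4, -6.7, -1.2]
gripper_width: 0.15
```

drive_tool(series=[-1, 0, 0, 0, 0, 0, 0, -1, 0, 0, 0, 0, 0, 0, -1, 0, 0, 0, 0, 0, 0])

```text
t: 16.95
eef_pos: [0.5978, 0.0845, 0.1309]
tool_rot: [-0.245, 0.653, 0.676, 0.236]
contact_force: [-0.6, -6.4, -1.9]
gripper_width: 0.15
```

drive_tool(series=[-1, 0, 0, 0, 0, 0, 0, -1, 0, 0, 0, 0, 0, 0, -1, 0, 0, 0, 0, 0, 0])

```text
t: 17.32
eef_pos: [0.5978, 0.0845, 0.1309]
tool_rot: [-0.245, 0.653, 0.676, 0.236]
contact_force: [0.6, -6.7, -1.6]
gripper_width: 0.151
```

drive_tool(series=[-1, -0.77, 0, -0.64, 0, 0, 0, -1, -1.5, 0, -1.3, 0, 0, 0, -1, -3.8, 0, -3.2, 0, 0, 0, -1, -7.7, 0, -6.4, 0, 0, 0, -1, -11.5, 0, -9.6, 0, 0, 0, -1, -11.5, 0, -9.6, 0, 0, 0, -1, -11.5, 0, -9.6, 0, 0, 0, -1, -11.5, 0, -9.6, 0, 0, 0, -1, -11.5, 0, -9.6, 0, 0, 0, -1, -11.5, 0, -9.6, 0, 0, 0, -1, -11.5, 0, -9.6, 0, 0, 0, -1, -11.5, 0, -9.6, 0, 0, 0])

```text
t: 18.82
eef_pos: [0.6026, -0.0527, 0.1314]
tool_rot: [-0.245, 0.653, 0.677, 0.237]
contact_force: [-0.7, -0.8, -1.2]
gripper_width: 0.149
```

Run:
```python
from h import *
print("blade",blade().round(4)); p,R,o=cur();print(ax(TX).T@o["contact_force"])
b=snap("scene",(370,220,80,80),5,"scene7"); cv2.imwrite("pics/p7.png",b)
```

```text
blade [-0.0541 -0.042   0.034 ]
[-0.77652341  0.69868195 -1.1668331 ]
```

View pics/p7.png

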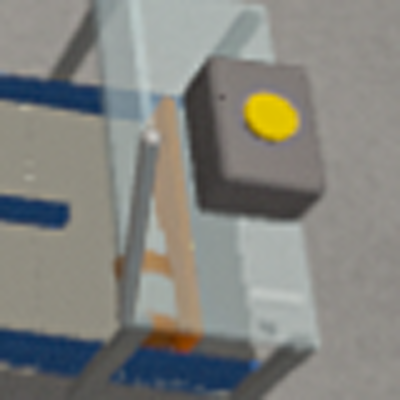

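The vial rests against the carriage under the roof: scene crop ~(150,290), px ~(400,278). The paddle is clear. Next I lift and go back.

drive_tool(series=[-1, 6.43, 0, -7.66, 0, 0, 0, -1, 9, 0, -10.8, 0, 0, 0, -1, 9, 0, -10.8, 0, 0, 0, -1, 9, 0, -10.8, 0, 0, 0, -1, 9, 0, -10.8, 0, 0, 0, -1, 9, 0, -10.8, 0, 0, 0, -1, 0, 0, 0, 0, 0, 0])

```text
t: 19.75
eef_pos: [0.6032, -0.0519, 0.2131]
tool_rot: [-0.244, 0.652, 0.677, 0.237]
contact_force: [0.5, -0.0, -1.3]
gripper_width: 0.154
```

Run:
```python
from h import *
q=np.array([-.2535,.626,.7015,.228]);RH=Ro.from_quat(q[[1,2,3,0]]).as_matrix()
delta(np.array([.4730,-.3235,.2090]),RH)
```

```text
t 19.75 pos [ 0.6032 -0.0519  0.2131] q [ 0.67  0.62 -0.54  1.66 -0.41  1.13  0.44] F [ 0.5 -0.  -1.3] w 0.154
turn [ 0.0491  0.0006 -0.0591] shift mm (in tool now) [-207.3 -139.9 -168. ] shift after turn [-198.3 -160.  -160.8]
```

drive_tool(series=[-1, -20.7, -14, -16.8, 0, 0, 0, -1, -20.7, -14, -16.8, 0, 0, 0, -1, -20.7, -14, -16.8, 0, 0, 0, -1, -20.7, -14, -16.8, 0, 0, 0, -1, -20.7, -14, -16.8, 0, 0, 0, -1, -20.7, -14, -16.8, 0, 0, 0, -1, -20.7, -14, -16.8, 0, 0, 0, -1, -20.7, -14, -16.8, 0, 0, 0, -1, -20.7, -14, -16.8, 0, 0, 0, -1, -20.7, -14, -16.8, 0, 0, 0, -1, 0, 0, 0, 0.049, 0, -0.059, -1, 0, 0, 0, 0, 0, 0])

```text
t: 21.25
eef_pos: [0.4726, -0.3236, 0.2078]
tool_rot: [-0.254, 0.626, 0.701, 0.228]
contact_force: [0.2, 1.2, -1.5]
gripper_width: 0.152
```

```bash
cat > chk.py <<'E'
from h import *
q=np.array([-.2535,.626,.7015,.228]);RH=Ro.from_quat(q[[1,2,3,0]]).as_matrix()
def go(z):
    delta(np.array([.4730,-.3235,z]),RH)
def cmp():
    from station import bot
    for n in("top","scene"):
        np.savez(n+"8.npz",**bot.read_camera(n))
        for k in ("2","8"):
            im=load(n+k)["pixels"]; x,y=(240,150) if n=="top" else (235,170)
            a=im[y:y+40,x:x+25].astype(int); wt=np.clip(a[...,1]-a[...,[0,2]].max(2)-20,0,None); r=wt.sum(1)
            rows=np.where(r>60)[0]; cs=(wt*np.arange(25)).sum(1)/np.maximum(r,1)+x
            f=np.polyfit(rows+y,cs[rows],1,w=np.sqrt(r[rows])); print(n,k,"rows",rows.min()+y,rows.max()+y,"col at mid",round(np.polyval(f,rows.mean()+y),2),"slope",round(f[0],3))
E
python3 -c "
from chk import *
go(.2090);cmp()"
```

```text
t 21.25 pos [ 0.4726 -0.3236  0.2078] q [ 1.    0.69 -0.43  1.52 -0.24  1.46  0.8 ] F [ 0.2  1.2 -1.5] w 0.152
turn [-0.0009 -0.001  -0.001 ] shift mm (in tool now) [ 0.9  0.4 -0.9] shift after turn [ 0.9  0.4 -0.9]
top 2 rows 160 179 col at mid 253.26 slope 0.117
top 8 rows 160 179 col at mid 253.18 slope 0.119
scene 2 rows 184 197 col at mid 247.8 slope -0.085
scene 8 rows 184 198 col at mid 247.89 slope -0.085
```

The paddle has not slipped in the grip. I'm lowering.

drive_tool(series=[-1, -6.43, 0, 7.66, 0, 0, 0, -1, -6.43, 0, 7.66, 0, 0, 0, -1, -6.43, 0, 7.66, 0, 0, 0, -1, -6.43, 0, 7.66, 0, 0, 0, -1, -6.43, 0, 7.66, 0, 0, 0, -1, -6.43, 0, 7.66, 0, 0, 0, -1, 0, 0, 0, 0, 0, 0, -1, 0, 0, 0, 0, 0, 0])

```text
t: 22.35
eef_pos: [0.4725, -0.3234, 0.148]
tool_rot: [-0.254, 0.626, 0.701, 0.227]
contact_force: [0.0, -1.1, -0.1]
gripper_width: 0.147
```

```bash
python3 -c "
from chk import *
go(.1189)"
```

```text
t 22.35 pos [ 0.4725 -0.3234  0.148 ] q [ 0.99  0.76 -0.42  1.55 -0.22  1.37  0.82] F [ 0.  -1.1 -0.1] w 0.147
turn [-0.0014 -0.0003 -0.0012] shift mm (in tool now) [-18.8   0.5  22.2] shift after turn [-18.8   0.4  22.2]
```

Aligned. Lowering the last 29 mm.

drive_tool(series=[-1, -3.2, 0.2, 3.8, 0, 0, 0, -1, -3.2, 0.2, 3.8, 0, 0, 0, -1, -3.2, 0, 3.8, 0, 0, 0, -1, -3.2, 0, 3.8, 0, 0, 0, -1, -3.2, 0, 3.8, 0, 0, 0, -1, 0, 0, 0, 0, 0, 0])

```text
t: 23.1
eef_pos: [0.4725, -0.3236, 0.1223]
tool_rot: [-0.254, 0.626, 0.701, 0.227]
contact_force: [-0.0, -1.6, -2.5]
gripper_width: 0.149
```

drive_tool(series=[-1, -1.3, 0, 1.53, 0, 0, 0, -1, -0.64, 0, 0.77, 0, 0, 0, -1, 0, 0, 0, 0, 0, 0])

```text
t: 23.48
eef_pos: [0.4728, -0.3235, 0.12]
tool_rot: [-0.254, 0.626, 0.701, 0.227]
contact_force: [0.1, -1.6, -1.3]
gripper_width: 0.154
```

```bash
python3 -c "
from chk import *
go(.1189)"
```

```text
t 23.475 pos [ 0.4728 -0.3235  0.12  ] q [ 0.99  0.79 -0.41  1.55 -0.21  1.33  0.83] F [ 0.1 -1.6 -1.3] w 0.154
turn [-0.0014 -0.0001 -0.0014] shift mm (in tool now) [-0.7  0.2  0.8] shift after turn [-0.7  0.2  0.8]
```

drive_tool(series=[-1, -0.64, 0.2, 0.77, 0, 0, 0, -1, 0, 0, 0, 0, 0, 0])

```text
t: 23.72
eef_pos: [0.473, -0.3235, 0.1191]
tool_rot: [-0.254, 0.626, 0.701, 0.227]
contact_force: [-0.4, -2.2, -0.4]
gripper_width: 0.148
```

drive_tool(series=[-1, -0.32, 0, 0.38, 0, 0, 0, -1, 0, 0, 0, 0, 0, 0])

```text
t: 23.98
eef_pos: [0.473, -0.3235, 0.1189]
tool_rot: [-0.254, 0.626, 0.701, 0.227]
contact_force: [-1.4, -3.4, 3.5]
gripper_width: 0.15
```

Seated (Fz is now +3.5 N). I open gradually, then withdraw along the handle.

drive_tool(series=[-0.5, 0, 0, 0, 0, 0, 0, -0.3, 0, 0, 0, 0, 0, 0, 1, 0, 0, 0, 0, 0, 0, 1, 0, 0, 0, 0, 0, 0, 1, 0, 0, 0, 0, 0, 0, 1, 0, 0, 0, 0, 0, 0, 1, 0, 0, 0, 0, 0, 0])

```text
t: 24.85
eef_pos: [0.4729, -0.3234, 0.1185]
tool_rot: [-0.254, 0.626, 0.701, 0.227]
contact_force: [0.8, -0.2, -1.0]
gripper_width: 0.999
```

drive_tool(series=[1, 0, 0, -10, 0, 0, 0, 1, 0, 0, -20, 0, 0, 0, 1, 0, 0, -25, 0, 0, 0, 1, 0, 0, -25, 0, 0, 0, 1, 0, 0, -25, 0, 0, 0, 1, 0, 0, -25, 0, 0, 0, 1, 0, 0, -20, 0, 0, 0, 1, 0, 0, 0, 0, 0, 0])

```text
t: 25.85
eef_pos: [0.484, -0.4205, 0.2349]
tool_rot: [-0.253, 0.627, 0.701, 0.227]
contact_force: [0.4, -0.6, -0.8]
gripper_width: 1.002
```

Run:
```python
from h import *
a=snap("top",(230,145,80,60),5,"top9"); b=snap("scene",(200,170,80,60),5,"scene9")
c=cv2.resize(load("top9")["pixels"][90:180,50:200],(400,240),interpolation=cv2.INTER_CUBIC);d=cv2.resize(load("scene9")["pixels"][215:305,295:445],(400,240),interpolation=cv2.INTER_CUBIC)
cv2.imwrite("pics/p9.png",np.vstack([np.hstack([a,b]),np.hstack([c,d])]))
T,S=load("top9"),load("scene9");t,s=T["pixels"],S["pixels"]
blk=lambda a:a.max(2)<60
gt=blob(t,(262,150,50,30),blk); gs=blob(s,(200,175,40,35),blk)
print("grip px",gt[0],gs[0],gt[1],gs[1],tri(T,gt[0],S,gs[0]))
p,R,o=cur();print(o["t"],p,o["gripper_width"],o["contact_force"])
```

```text
grip px [283.37668161 166.76233184] [221.15263158 190.88421053] 223 190 (array([ 0.47011735, -0.32251018,  0.1129777 ]), np.float64(3.4750590902081725e-05))
25.95 [ 0.48355681 -0.41867257  0.2332945 ] 1.0047686568526553 [-0.91596595 -0.21810336 -0.96905328]
```

View pics/p9.png

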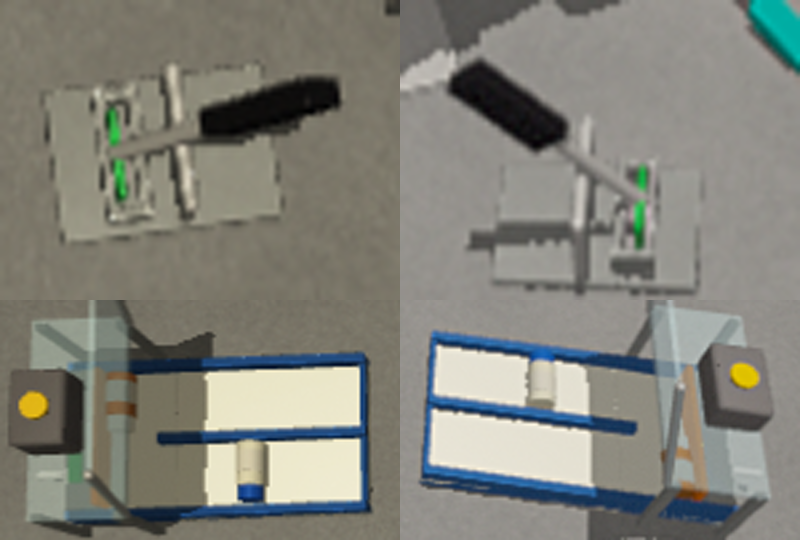

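Everything looks in place. One numeric check of the vial and carriage, then I hand in.

Run:
```python
from h import *
from station import bot
T=load("top9")
for n,x,y,z in (("face",106,400,.045),("vial front",107,400,.026),("vial rear",135,400,.026)):
    b=plane(T,(50+x*.375-.4,90+(y-300)*.375-.4),z);print(n,(ax(TX).T@(b-TO)).round(4))
print(bot.hand_in())
```

```text
face [ 0.1043 -0.0379  0.045 ]
vial front [ 0.1122 -0.0439  0.026 ]
vial rear [ 0.084  -0.0427  0.026 ]
the job is handed in; nothing more can be done
None
```

The amber vial is pressed home against the orange carriage and the paddle is back in its holder. I handed in at about 26 s, with the gripper open and clear of everything.

**What I did:** I took the green paddle out and rolled the vial along its lane, in under the guard, until it met the carriage. I then pushed both to the end stop. The force was about 5–6 N for the first 0.6 s, then about 6.6 N for a further 0.75 s. The highest reading was 7.1 N.

**Last checks:**
- **Push:** the force rose from the roughly 2 N carriage drag to 6–7 N. The blade face was then at track x of about +83 mm; the expected value for "home" is +82.
- **Vial:** it stayed put after I withdrew. The final picture puts its front at about +112 mm and its rear at +84 mm, against an expected +110 and +82.
- **Carriage:** the same picture puts its top edge at about +104 mm, which disagrees with the +110 mm expected. That was a rough pixel reading taken through the clear guard. The blade, vial and force readings all point to fully home.
- **Paddle:** its grip triangulates to within about 1.5 mm of where it stood at the start, and the blade is seated in the slot.
- **White vial and guard:** the white vial looks unmoved. I saw no sign of contact with the guard in the pictures or the force readings.
- **Blade position:** while aligning, the camera and arm readings of the blade's sideways position differed by 2 to 5 mm. I went by the camera.

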